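# Clamp a plywood blank on the router bed to the wrench's click

### The job

Clamp the plywood blank for milling: slide it back until its whole far edge lies flush against the steel fence of the router bed, then slide the slotted strap clamp forward along its slot, as far as it goes, so that its tip lies over the blank. Then push the handle of the torque wrench, which is already on the clamp's nut, clockwise until it clicks, and stop there so that the plywood is not crushed; let go, leave the wrench on the nut, and do not shove the other things on the bench about.

Things in the scene. Friction and masses are not known exactly. Their poses are not given: they have to be found in the camera images.
- bed: Removable bed of a desktop router, fixed on the bench: bright aluminium bars with T-slots along y, 200 (x) x 360 (y) x 18 mm. Origin: centre of its underside, on the bench; x points away from the robot to the fence, y to the left, z up. A steel packing block 32 x 60 x 12 mm under the strap's heel is fixed at x -21, y -138 mm. Place and yaw differ each time.
- fence_face (a point): Middle of the near face (looks to -x of the bed) of the steel fence, a bar 150 mm long along y, 20 mm wide, 24 mm high, on the bed's far side. The blank's far edge goes flush against this face. In the bed's frame: x 70, y 55, z 30 mm.
- blank: Loose brown plywood plate 110 (x) x 140 (y) x 12 mm, 0.13 to 0.25 kg, flat on the bed before the fence; origin at the centre of its underside, axes along its edges, x to the fence. Starts 25 to 50 mm short of the fence, up to 6 degrees askew. Home: far edge on the fence, so centre at x = 15 mm in the bed's frame; its y there (46 to 58 mm) is right as it is.
- strap (a joint): Slide of the dark steel slotted strap clamp (125 along the bed's y, 30 wide, 12 mm thick), in m: near 0 = drawn back, tip clear of the blank; grows towards the blank (+y of the bed); stop at 0.036, where the stud meets the slot's end. Resists with about 2 N, stays where left. Its underside clears the blank by 1 to 3 mm; tightening the nut lowers it.
- strap_heel (a point): Centre of the strap's flat end face at the heel (face 30 wide x 12 high, looks to -y of the bed), 37 to 39 mm above the bench: push here towards +y of the bed.
- strap_tip (a point): Middle of the lower edge of the strap's other end, the tip that goes over the blank's right-hand (-y) edge and ends up about 15 to 27 mm inside it.
- nut_axis (a point): Point on the vertical axis of nut, stud and wrench head (head 33 mm across), at the height of the handle's centre line, 71 mm above the bench; in the bed's frame at x -21, y -60 mm.
- wrench_grip (a point): Middle of the black grip of the steel clicker torque wrench, on its centre line, 150 mm from the nut's axis, about which it swings. Handle: level round bar 24 to 26 mm thick, from 108 to 214 mm from the axis, centre 71 and underside 58 mm above the bench; it points to the robot and somewhat to its right and goes to the robot's left when tightened. No ratchet: turned back it loosens the nut.
- nut (a joint): Angle of the nut and the wrench's head on it, rad, growing clockwise seen from above (tightening). Starts finger-tight at 0 to 0.30. Takes about 1.1 N m to move and 1.0 N m more per rad; friction holds it where it is left. If the handle is pushed on past the click the nut turns further and crushes the plywood.
- wrench (a joint): Give of the wrench's handle against its head, rad: 0 while it drives the nut. At the set torque of 1.75 N m (12 N at the grip's middle), after 0.3 to 0.7 rad of nut turn from the start, the handle breaks forward by up to 0.15 (22 mm at the grip) while the nut stays and the push force falls by up to half: the click. At 0.15 it is solid again. Springs back to 0 when let go.
- parallel: Bystander: loose steel block 60 x 22 x 14 mm lying on the left end of the bed; origin under its centre.
- brush: Bystander: hand brush about 170 mm long on the bench in front of the bed's left half; origin under it.
- screwdriver: Bystander: screwdriver 190 mm long on the bench at the right; origin under it.
- spool: Bystander: metal spool of solder 60 across, 42 mm high, right of the bed; origin under its centre.
- helping_hands: Bystander: stand with two clips on a cross arm, about 150 mm wide and 120 mm high, at the far right; origin under its foot.
Things that resemble listed ones, but are neither listed nor needed, are in the scene too. Of the things that look like the blank, the smallest one is meant.

How it is judged:
On the way, in this order (a step that is already met when the one before it is completed fails the run):
1. the blank is home against the fence: gap under 3 mm, square within 2 degrees (x of blank in the frame of bed above 0.012 m and angle between the x axis of blank and the x axis of bed, either way round below 0.035 rad), for 0.2 s.
2. the strap is slid forward to the end of its slot (within 5 mm), its tip over the blank (value of joint strap above 0.031 m and y of strap_tip in the frame of blank above -0.064 m), for 0.2 s.
3. the wrench clicks (value of joint wrench above 0.04 rad and value of joint nut above 0.56 rad), for 0.02 s.
At the end, for the whole second after the job is handed in: Blank on the fence (gap < 3 mm, square within 2 deg); strap within 5 mm of the slot's end, tip 6 mm or more inside the blank's edge; the wrench has clicked and is let go, handle sprung back; the nut has stayed where the click left it (joint nut 0.54 to 0.78; click near 0.61); all at rest (all of step 1 and all of step 2 and value of joint nut between 0.54 and 0.78 rad and value of joint wrench below 0.02 rad and velocity of joint nut below 0.05 rad/s and linear speed of blank below 0.01 m/s); the robot touches nothing.
It fails at once if the nut was turned some 10 degrees or more past the click: plywood crushed (value of joint nut above 0.78 rad).
It fails at once if one of the listed bystanders was shoved more than 40 mm (distance of any of parallel, brush, screwdriver, spool, helping_hands from where it was at the start of the episode above 0.04 m).
It also fails if it takes over 67 s, if anything falls off the work surface, if the arm or the gripper's body presses on something with over 40 N, if the wrist force passes 120 N, or if a joint passes its speed limit or range.

### The arm

A 7-joint arm with a two-finger parallel gripper is mounted at the origin on the work surface. World frame = base frame: x ahead of the robot, y to its left, z up, the work surface at z = 0. Lengths are in m, angles in rad, forces in N, time in s.
With the tool pointing down it reaches from about 0.35 to 0.775 m from the base axis. Payload 3.1 kg.
Tool frame: the origin (TCP) lies midway between the tips of the shut fingers; the grasp point (between the pads) lies robot.grip_point_offset behind it (robot.grip_point_offset is the distance from the TCP to the grasp point, in m); z points along the fingers, y is the line along which they close (so a half turn about z gives the same grasp; the last joint's range is limited). The gripper opens to 85 mm and grips with 20 to 120 N. Pads are 22 mm wide; open, the fingers measure 114 mm over their backs; the gripper's body (76 mm by 85 mm) begins 54 mm behind the grasp point. The pads swing forward as they close: fully open they stand 13 mm farther back than shut.
Start: joints at [1.072, 0.311, 0.014, 1.512, -0.004, 1.319, -0.027], TCP at [0.243, -0.494, 0.231] pointing down, gripper open.
Joint ranges: [-2.7, 2.7], [-0.3, 1.91], [-1.27, 1.3], [0.12, 2.57], [-1.44, 4.58], [0.2, 2.03], [-3.05, 3.05]. Speed limits (rad/s): [2.79, 2.79, 3.14, 3.14, 3.14, 3.14, 3.14].

### API

Orientations are given as a unit quaternion [x, y, z, w].
In Python, from plant import telemetry, capture, camera_params, order, robot gives the robot as it stands.
- The arm moves only by the shell command python3 -m jog 'ROWS' [FORCE]. ROWS is JSON, a list of rows, each an object of numbers: "wx", "wy", "wz": the turn, a rotation vector about the tool's x, y, z normalised to -1 to 1, where 1 is 180 degrees; "x", "y", "z": the shift along the tool's x, y, z normalised to -1 to 1, where 1 is 0.1 m; "gripper": the closure, from 0 (fully open) to 1 (shut). In form: [{"wx": .., "wy": .., "wz": .., "x": .., "y": .., "z": .., "gripper": ..}, ...]. A call has 1 to 20 rows; each row is the pose to reach, as a shift and turn from the pose commanded when the call began, along the tool's axes at that moment, turning the shorter way round; what a row does not reach only later rows make up. A row lasts 1/8 s, in which the tool goes at most 62.5 mm and 10.7 degrees, less where a joint would pass 70% of its speed; a pose out of reach is approached as far as the arm can. A call with a number of a shift or a turn outside -1 to 1 is refused whole. A call with a gripper value outside its range is refused whole. The fingers move at their own pace and stop on an object; FORCE is the grip in N (left out, the last holds). Time passes only in rows, so rows that repeat a pose let the fingers close. It gives the time, the measured TCP pose, the force, the opening and the grip force at its end, in the units of the state.
- telemetry.read_state(): the state, without advancing time (a new reading comes with each control period).
- capture(name): name is "side" or "top"; returns (picture, depth): 400x640x3 uint8, blue, green, red; 400x640 float32, m along the optical axis (not along the pixel's ray), 0 where there is no reading.
- camera_params(name): a dict with "K" (3x3 intrinsics, pixels), "distortion" ([k1, k2, p1, p2, k3] as OpenCV has them; the pictures are not rectified), "R" (3x3) and "t" (3): a world point X has camera coordinates R X + t. Camera axes: x right, y down, z forward; pixel columns grow to the right and rows downward; lengths in m; the calibration is good to about 2 mm. A picture is of the moment at which its call begins. camera_params takes no time and is no camera call.
- order.hand_in(): hands the job in; it is judged then, once.
The state is a dict: "time_s": time; "q": joint angles; "qd": joint speeds; "joint_torque": joint torques, N m; "tcp_pos": TCP position; "orientation": TCP orientation; "contact_force": force on the tool from outside, world axes, zero at the start; "wrist_torque": the same for the moment, N m; "gripper_width": finger opening in m; "gripper_force": force on a finger pad.
Only numpy, scipy, OpenCV 4.12 (cv2) and the standard library are available. Lean on these libraries where they do the work, as an engineer would, in place of code of your own. Each camera call takes 0.05 s, during which the arm holds its last target. There are 200 camera calls.

## Working session

There is one attempt and no reset: what is moved stays moved. The work goes in short steps, Python scripts to look and compute and a shell command to move; the robot and the scene stay as the last step left them, time stands still between calls to the robot, and variables do not carry over. Pictures are saved under pics/ and viewed, at most 10 in all, crops included, and the job is handed in when it is done.

```bash
ls; mkdir -p pics
python3 - <<'E'
from plant import telemetry,capture,camera_params,robot
import cv2,numpy as np
s=telemetry.read_state();print({k:np.round(v,3).tolist() for k,v in s.items()});print(robot.grip_point_offset)
for n in("top","side"):
    p,d=capture(n);cv2.imwrite(f"pics/{n}0.png",p);np.save(f"pics/{n}0.npy",d)
    c=camera_params(n);print(n,{k:np.round(v,4).tolist() for k,v in c.items()})
E
```

```text
pics
{'time_s': 0.0, 'q': [1.072, 0.312, 0.014, 1.513, -0.004, 1.319, -0.027], 'qd': [0.001, 0.002, -0.001, -0.0, -0.002, -0.001, -0.0], 'joint_torque': [0.0, -37.991, 0.146, -23.059, 0.012, 0.014, 0.0], 'tcp_pos': [0.242, -0.493, 0.23], 'orientation': [0.974, 0.226, -0.0, -0.001], 'contact_force': [0.011, -0.229, 0.094], 'wrist_torque': [-0.006, 0.003, -0.004], 'gripper_force': 0.0, 'gripper_width': 0.085}
0.0187
top {'K': [[368.3245, 0.0, 322.6135], [0.0, 368.3245, 201.6456], [0.0, 0.0, 1.0]], 'distortion': [0.0204, 0.0, 0.0, 0.0, 0.0], 'R': [[0.0277, -0.9986, 0.0459], [-0.9847, -0.0351, -0.1706], [0.172, -0.0405, -0.9843]], 't': [-0.0961, 0.4971, 0.8583]}
side {'K': [[404.3832, 0.0, 316.4805], [0.0, 404.3832, 195.0954], [0.0, 0.0, 1.0]], 'distortion': [-0.0996, 0.0, 0.0, 0.0, 0.0], 'R': [[0.9873, -0.1588, 0.0049], [-0.106, -0.6814, -0.7242], [0.1184, 0.7145, -0.6896]], 't': [-0.5012, 0.0591, 1.2715]}
```

View pics/top0.png

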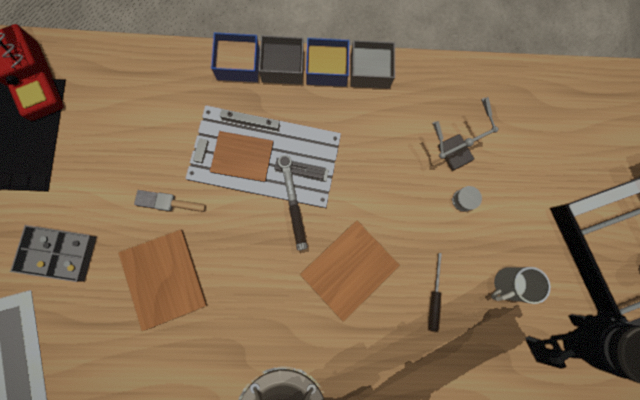

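View pics/side0.png

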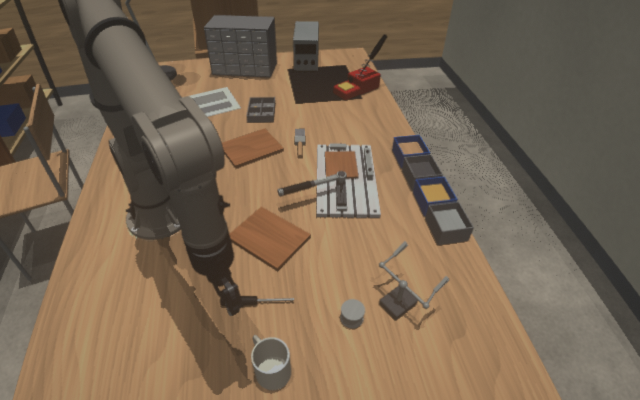

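The top picture shows the bed at about (263,157) with the fence at (250,122). The strap is at (300,170), the nut at (284,161), and the wrench grip runs from (293,200) to (303,250). There are three plywood plates: (162,279), (350,270) and (241,157). The one at (241,157) is the smallest and lies on the bed before the fence, so it is the blank. I'll confirm it in a crop and measure.

```bash
cat > h.py <<'E'
import cv2,numpy as np
from plant import telemetry,capture,camera_params,robot
def ray(n,px,z):
    c=camera_params(n);K,D,R,t=[np.array(c[k],float) for k in("K","distortion","R","t")]
    u=cv2.undistortPoints(np.array(px,float).reshape(-1,1,2),K,D).reshape(-1,2)
    d=np.c_[u,np.ones(len(u))]@R; o=-R.T@t
    return o+d*((z-o[2])/d[:,2])[:,None]
def proj(n,X):
    c=camera_params(n);K,D,R,t=[np.array(c[k],float) for k in("K","distortion","R","t")]
    return cv2.projectPoints(np.array(X,float).reshape(-1,1,3),cv2.Rodrigues(R)[0],t,K,D)[0].reshape(-1,2)
def brown(p,roi):
    h=cv2.cvtColor(p,cv2.COLOR_BGR2HSV);m=np.zeros(p.shape[:2],np.uint8);x0,y0,x1,y1=roi
    m[y0:y1,x0:x1]=((h[...,0]<20)&(h[...,1]>110)&(h[...,2]>60))[y0:y1,x0:x1]*255
    return cv2.morphologyEx(m,cv2.MORPH_OPEN,np.ones((3,3)))
def big(m):
    return max(cv2.findContours(m,0,cv2.CHAIN_APPROX_NONE)[0],key=cv2.contourArea)
E
python3 - <<'E'
from h import *
p=cv2.imread("pics/top0.png");h=cv2.cvtColor(p,cv2.COLOR_BGR2HSV)
for n,px in dict(wood=(330,220),blank=(240,155),blank2=(222,150),bed=(310,145),strap=(300,170),grip=(297,220)).items(): print(n,h[px[1],px[0]])
# bed: low saturation bright
m=np.zeros(p.shape[:2],np.uint8);m[100:215,180:350]=((h[...,1]<50)&(h[...,2]>110))[100:215,180:350]*255
c=big(cv2.morphologyEx(m,cv2.MORPH_CLOSE,np.ones((7,7))));r=cv2.minAreaRect(cv2.convexHull(c));b=cv2.boxPoints(r)
B=ray("top",b,.018);print("bed px",b.round(1).tolist(),"\n",B.round(4),"sides",np.linalg.norm(B-np.roll(B,1,0),axis=1).round(3),B.mean(0).round(4))
a=cv2.resize(p[95:265,175:365],None,fx=4,fy=3.5,interpolation=cv2.INTER_CUBIC)[:600]
cv2.imwrite("pics/crop0.png",a)
E
```

```text
wood [ 18 102 162]
blank [ 13 140 146]
blank2 [ 14 139 145]
bed [108   7 171]
strap [ 0  8 91]
grip [13 73 56]
bed px [[185.0, 178.89999389648438], [200.5, 103.80000305175781], [341.29998779296875, 133.0], [325.70001220703125, 208.10000610351562]] 
 [[ 0.5501  0.2648  0.018 ]
 [ 0.751   0.2429  0.018 ]
 [ 0.6885 -0.1252  0.018 ]
 [ 0.4885 -0.0898  0.018 ]] sides [0.36  0.202 0.373 0.203] [0.6195 0.0732 0.018 ]
```

View pics/crop0.png

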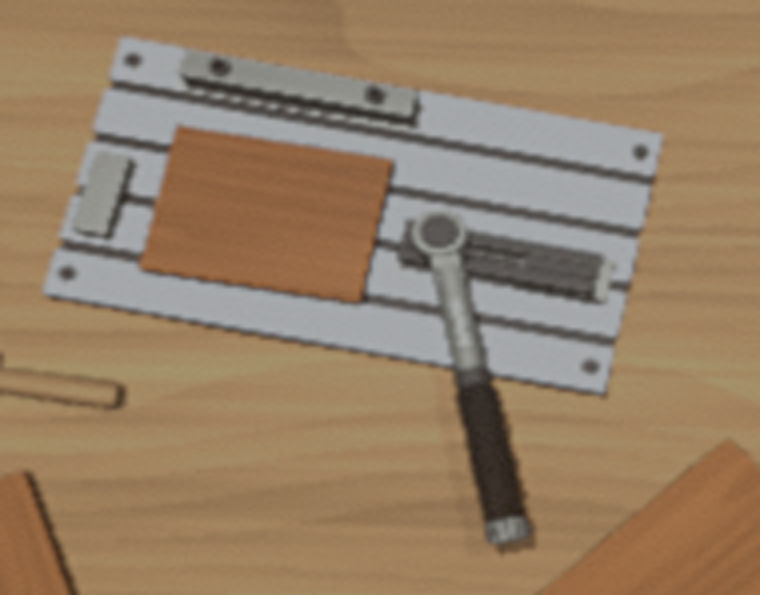

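The crop confirms the blank: it is the small plate at crop (270,215), which is full-picture (241,157), on the bed and short of the fence. The strap heel and packing block end at crop (605,278), and the grip runs from crop (475,385) to (505,515).

```bash
cat >> h.py <<'E'
def bedpose():
    px=np.array([[185.7,179.],[205.2,105.6],[340.7,133.3],[326.5,208.1]])
    W=ray("top",px,.018)[:,:2];L=np.array([[-.1,.18],[.1,.18],[.1,-.18],[-.1,-.18]])
    Wc=W-W.mean(0);th=np.arctan2((L[:,0]*Wc[:,1]-L[:,1]*Wc[:,0]).sum(),(L*Wc).sum())
    return W.mean(0),th,W
def R2(t):return np.array([[np.cos(t),-np.sin(t)],[np.sin(t),np.cos(t)]])
E
python3 - <<'E'
from h import *
o,th,W=bedpose();R=R2(th);print("bed",o.round(4),np.degrees(th).round(2),"res mm",((W-o)@R*1000).round(1).tolist())
p=cv2.imread("pics/top0.png")
for n,roi in(("top",(195,120,278,190)),("side",(315,145,365,185))):
    p=cv2.imread(f"pics/{n}0.png");c=big(brown(p,roi));b=cv2.boxPoints(cv2.minAreaRect(c)) if n=="top" else cv2.approxPolyDP(c,4,True).reshape(-1,2)
    X=ray(n,b,.030)[:,:2];print(n,b.round(0).tolist(),"blank bed mm",((X-o)@R*1000).round(1).tolist(),"c",((X.mean(0)-o)@R*1000).round(1))
# wrench: nut & handle end; heel; bed features from crop
def cp(x,y):return (175+x/4,95+y/3.5)
for nm,pt,z in(("nut",cp(438,232),.084),("gripstart",cp(475,380),.071),("gripend",cp(508,535),.071),("heelR",cp(606,280),.044),("tip",cp(402,243),.044),("fenceface L",cp(183,78),.042),("fenceface R",cp(415,118),.042),("par",cp(103,193),.032),("brushend",cp(122,396),.01),("screwtip",(438,253),.01),("spool",(467,199),.042)):
    X=ray("top",[pt],z)[0,:2];print(nm,X.round(3),"bed",((X-o)@R*1000).round(1))
for nm,l in(("nut",(-21,-60)),("fence",(70,55)),("blankhome",(15,52))):print(nm,"expected",(o+R@(np.array(l)/1000)).round(4))
# other view check of nut
X=np.r_[o+R@np.array([-.021,-.06]),.084];print("nut in side",proj("side",X).round(0),"top",proj("top",X).round(0))
E
```

```text
bed [0.6182 0.0696] -9.55 res mm [[-99.5, 179.4], [100.1, 180.2], [100.6, -179.1], [-101.2, -180.5]]
top [[209.0, 171.0], [217.0, 131.0], [273.0, 141.0], [265.0, 181.0]] blank bed mm [[-70.2, 123.5], [36.4, 131.2], [39.8, -11.9], [-67.4, -16.8]] c [-15.3  56.5]
side [[325, 153], [326, 174], [341, 169], [356, 176], [353, 152]] blank bed mm [[-68.4, 109.2], [-66.0, -6.8], [-14.1, 20.3], [35.2, -15.7], [32.8, 116.7]] c [-16.1  44.7]
nut [0.587 0.015] bed [-21.4 -59.3]
gripstart [ 0.488 -0.011] bed [-114.7 -100.9]
gripend [ 0.385 -0.034] bed [-213.  -141.2]
heelR [ 0.568 -0.088] bed [ -23.7 -163.9]
tip [0.59  0.039] bed [-23.1 -34.6]
fenceface L [0.707 0.183] bed [ 68.9 126.1]
fenceface R [0.684 0.036] bed [ 70.2 -22.4]
par [0.622 0.228] bed [-22.4 156.9]
brushend [0.479 0.211] bed [-160.6  116. ]
screwtip [ 0.385 -0.376] bed [-155.8 -478.2]
spool [ 0.52  -0.442] bed [ -12.  -520.4]
nut expected [0.5875 0.0139]
fence expected [0.6964 0.1122]
blankhome expected [0.6416 0.1184]
nut in side [[341. 172.]] top [[285. 161.]]
```

```bash
for i in 1; do
python3 -m jog '[{"x":0.5,"y":-0.42,"z":0,"gripper":0},{"x":1,"y":-0.84,"gripper":0},{"x":1,"y":-0.84,"gripper":0}]'
python3 -m jog '[{"x":0.5,"y":-0.42,"gripper":0},{"x":1,"y":-0.84,"gripper":0},{"x":1,"y":-0.84,"gripper":0}]'
python3 -m jog '[{"x":0.5,"y":-0.42,"gripper":0},{"x":1,"y":-0.84,"gripper":0},{"x":1,"y":-0.84,"gripper":0}]'
python3 -m jog '[{"x":0.5,"y":-0.42,"gripper":0},{"x":1,"y":-0.84,"gripper":0},{"x":1,"y":-0.84,"gripper":0}]'
python3 -m jog '[{"x":0.5,"y":-0.42,"gripper":0},{"x":1,"y":-0.84,"gripper":0},{"x":1,"y":-0.84,"gripper":0}]'
python3 -m jog '[{"x":0.32,"y":-0.25,"wz":0.05},{"x":0.32,"y":-0.25,"wz":0.1},{"x":0.32,"y":-0.25,"wz":0.15},{"x":0.32,"y":-0.25,"wz":0.198},{"x":0.32,"y":-0.25,"wz":0.198},{"x":0.32,"y":-0.25,"wz":0.198}]'
done
```

```text
$[0]: bad value
$[0]: bad value
$[0]: bad value
$[0]: bad value
$[0]: bad value
$[0]: bad value
```

```bash
python3 -m jog '[{"wx":0,"wy":0,"wz":0,"x":0.5,"y":-0.42,"z":0,"gripper":0},{"wx":0,"wy":0,"wz":0,"x":1,"y":-0.84,"z":0,"gripper":0},{"wx":0,"wy":0,"wz":0,"x":1,"y":-0.84,"z":0,"gripper":0}]'
```

```text
time_s: 0.48
tcp_pos: [0.2983, -0.3687, 0.231]
orientation: [0.973, 0.231, 0.001, -0.001]
contact_force: [-0.2, -1.2, -0.0]
gripper_width: 0.0855
gripper_force: 0.0
```

```bash
python3 -m jog '[{"wx":0,"wy":0,"wz":0,"x":0.5,"y":-0.42,"z":0,"gripper":0},{"wx":0,"wy":0,"wz":0,"x":1,"y":-0.84,"z":0,"gripper":0},{"wx":0,"wy":0,"wz":0,"x":1,"y":-0.84,"z":0,"gripper":0}]'|grep tcp
python3 -m jog '[{"wx":0,"wy":0,"wz":0,"x":0.5,"y":-0.42,"z":0,"gripper":0},{"wx":0,"wy":0,"wz":0,"x":1,"y":-0.84,"z":0,"gripper":0},{"wx":0,"wy":0,"wz":0,"x":1,"y":-0.84,"z":0,"gripper":0}]'|grep tcp
python3 -m jog '[{"wx":0,"wy":0,"wz":0,"x":0.5,"y":-0.42,"z":0,"gripper":0},{"wx":0,"wy":0,"wz":0,"x":1,"y":-0.84,"z":0,"gripper":0},{"wx":0,"wy":0,"wz":0,"x":1,"y":-0.84,"z":0,"gripper":0}]'|grep tcp
python3 -m jog '[{"wx":0,"wy":0,"wz":0,"x":0.5,"y":-0.42,"z":0,"gripper":0},{"wx":0,"wy":0,"wz":0,"x":1,"y":-0.84,"z":0,"gripper":0},{"wx":0,"wy":0,"wz":0,"x":1,"y":-0.84,"z":0,"gripper":0}]'|grep tcp
python3 -m jog '[{"wx":0,"wy":0,"wz":0.05,"x":0.32,"y":-0.25,"z":0,"gripper":0},{"wx":0,"wy":0,"wz":0.1,"x":0.32,"y":-0.25,"z":0,"gripper":0},{"wx":0,"wy":0,"wz":0.15,"x":0.32,"y":-0.25,"z":0,"gripper":0},{"wx":0,"wy":0,"wz":0.198,"x":0.32,"y":-0.25,"z":0,"gripper":0},{"wx":0,"wy":0,"wz":0.198,"x":0.32,"y":-0.25,"z":0,"gripper":0},{"wx":0,"wy":0,"wz":0.198,"x":0.32,"y":-0.25,"z":0,"gripper":0}]'
```

```text
tcp_pos: [0.35, -0.2503, 0.2312]
tcp_pos: [0.4022, -0.1315, 0.2314]
tcp_pos: [0.4547, -0.0123, 0.2313]
tcp_pos: [0.5069, 0.1068, 0.2307]
time_s: 2.72
tcp_pos: [0.5241, 0.1384, 0.231]
orientation: [0.997, -0.083, -0.0, 0.001]
contact_force: [-0.4, -0.0, 0.1]
gripper_width: 0.0856
gripper_force: 0.0
```

```bash
python3 -m jog '[{"wx":0,"wy":0,"wz":0,"x":0,"y":0,"z":0.5,"gripper":0},{"wx":0,"wy":0,"wz":0,"x":0,"y":0,"z":1,"gripper":0}]'|grep tcp
python3 -m jog '[{"wx":0,"wy":0,"wz":0,"x":0,"y":0,"z":0.5,"gripper":0},{"wx":0,"wy":0,"wz":0,"x":0,"y":0,"z":1,"gripper":0},{"wx":0,"wy":0,"wz":0,"x":0,"y":0,"z":1,"gripper":0}]'|grep tcp
python3 -m jog '[{"wx":0,"wy":0,"wz":0,"x":0,"y":0,"z":0.1,"gripper":0},{"wx":0,"wy":0,"wz":0,"x":0,"y":0,"z":0.2,"gripper":0},{"wx":0,"wy":0,"wz":0,"x":0,"y":0,"z":0.2,"gripper":0}]'
python3 - <<'E'
from h import *
a,_=capture("top");b,_=capture("side")
A=cv2.resize(a[90:240,170:370],(800,600))[:,:];B=cv2.resize(b[100:240,260:420],(640,560))
cv2.imwrite("pics/c1.png",cv2.resize(np.hstack([cv2.resize(a[95:230,175:345],(400,318)),cv2.resize(b[110:237,270:430],(400,318))]),(800,318)))
E
```

```text
tcp_pos: [0.5247, 0.1396, 0.1308]
tcp_pos: [0.5198, 0.1382, 0.0275]
time_s: 3.72
tcp_pos: [0.524, 0.1404, 0.0117]
orientation: [0.997, -0.082, 0.0, 0.0]
contact_force: [-0.6, 0.1, 0.7]
gripper_width: 0.0854
gripper_force: 0.0
```

View pics/c1.png

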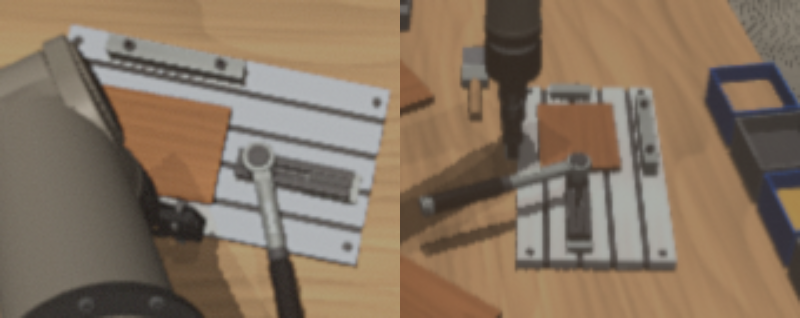

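The crop shows both fingers in front of the blank's near edge and clear of the wrench, at left-panel (180,220). Pushing now.

```bash
python3 -m jog '[{"wx":0,"wy":0,"wz":0,"x":0.08,"y":0,"z":0,"gripper":0},{"wx":0,"wy":0,"wz":0,"x":0.16,"y":0,"z":0,"gripper":0},{"wx":0,"wy":0,"wz":0,"x":0.22,"y":0,"z":0,"gripper":0},{"wx":0,"wy":0,"wz":0,"x":0.28,"y":0,"z":0,"gripper":0},{"wx":0,"wy":0,"wz":0,"x":0.34,"y":0,"z":0,"gripper":0},{"wx":0,"wy":0,"wz":0,"x":0.4,"y":0,"z":0,"gripper":0}]'|egrep 'tcp|contact'
python3 -m jog '[{"wx":0,"wy":0,"wz":0,"x":0.04,"y":0,"z":0,"gripper":0},{"wx":0,"wy":0,"wz":0,"x":0.08,"y":0,"z":0,"gripper":0}]'|egrep 'tcp|contact'
```

```text
tcp_pos: [0.5633, 0.1339, 0.0111]
contact_force: [-1.0, 0.5, -0.7]
tcp_pos: [0.5712, 0.1324, 0.0112]
contact_force: [-0.3, -0.9, -1.0]
```

```bash
python3 -m jog '[{"wx":0,"wy":0,"wz":0,"x":0.03,"y":0,"z":0,"gripper":0},{"wx":0,"wy":0,"wz":0,"x":0.06,"y":0,"z":0,"gripper":0}]'|egrep 'tcp|contact'
python3 -m jog '[{"wx":0,"wy":0,"wz":0,"x":0.02,"y":0,"z":0,"gripper":0},{"wx":0,"wy":0,"wz":0,"x":0.04,"y":0,"z":0,"gripper":0}]'|egrep 'tcp|contact'
python3 - <<'E'
from h import *
b,_=capture("side")
cv2.imwrite("pics/c2.png",cv2.resize(b[130:225,300:400],(600,570),interpolation=cv2.INTER_CUBIC))
E
```

```text
tcp_pos: [0.5771, 0.1314, 0.0112]
contact_force: [-0.6, 0.7, -0.5]
tcp_pos: [0.5793, 0.1312, 0.0111]
contact_force: [-5.4, 1.2, 3.0]
```

View pics/c2.png

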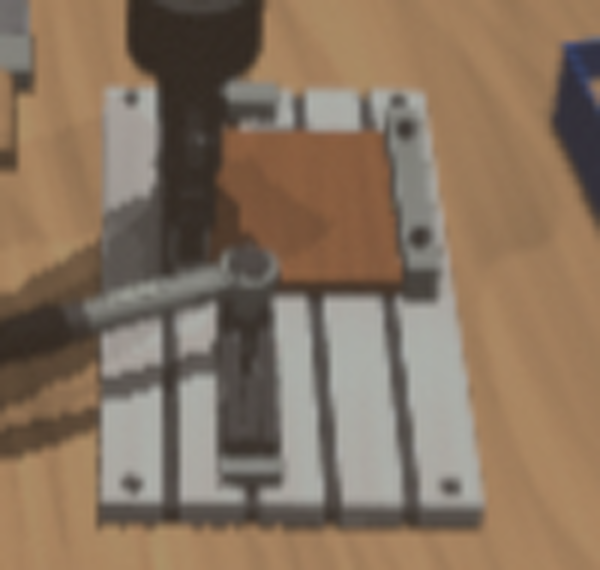

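The blank's far edge, at crop (395,200), now touches the fence and the force is rising. I'll press a little more to square it, then back off.

```bash
python3 -m jog '[{"wx":0,"wy":0,"wz":0,"x":0.02,"y":0,"z":0,"gripper":0},{"wx":0,"wy":0,"wz":0,"x":0.04,"y":0,"z":0,"gripper":0},{"wx":0,"wy":0,"wz":0,"x":0.04,"y":0,"z":0,"gripper":0}]'|egrep 'tcp|contact|ori'
python3 -m jog '[{"wx":0,"wy":0,"wz":0,"x":0.02,"y":0,"z":0,"gripper":0},{"wx":0,"wy":0,"wz":0,"x":0.04,"y":0,"z":0,"gripper":0},{"wx":0,"wy":0,"wz":0,"x":0.04,"y":0,"z":0,"gripper":0}]'|egrep 'tcp|contact|ori'
```

```text
tcp_pos: [0.5793, 0.1313, 0.0109]
orientation: [0.997, -0.082, -0.005, 0.001]
contact_force: [-10.5, 0.6, 8.3]
tcp_pos: [0.5794, 0.1314, 0.0106]
orientation: [0.997, -0.082, -0.009, 0.001]
contact_force: [-18.2, 0.7, 12.9]
```

```bash
python3 -m jog '[{"wx":0,"wy":0,"wz":0,"x":-0.2,"y":0,"z":0,"gripper":0},{"wx":0,"wy":0,"wz":0,"x":-0.5,"y":0,"z":0,"gripper":0},{"wx":0,"wy":0,"wz":0,"x":-0.5,"y":0,"z":-0.5,"gripper":0},{"wx":0,"wy":0,"wz":0,"x":-0.5,"y":0,"z":-1,"gripper":0}]'|egrep 'tcp|contact|ori'
python3 -m jog '[{"wx":0,"wy":0,"wz":0,"x":0,"y":0.2,"z":-0.4,"gripper":0.5},{"wx":0,"wy":0,"wz":0,"x":0.2,"y":0.7,"z":-0.4,"gripper":1},{"wx":0,"wy":0,"wz":0,"x":0.3,"y":1,"z":-0.4,"gripper":1}]'|egrep 'tcp'
python3 -m jog '[{"wx":0,"wy":0,"wz":0,"x":0.2,"y":0.5,"z":0,"gripper":1},{"wx":0,"wy":0,"wz":0,"x":0.3,"y":1,"z":0,"gripper":1}]'|egrep 'tcp'
python3 -m jog '[{"wx":0,"wy":0,"wz":0,"x":0.15,"y":0.44,"z":0,"gripper":1},{"wx":0,"wy":0,"wz":0,"x":0.15,"y":0.44,"z":0,"gripper":1},{"wx":0,"wy":0,"wz":0,"x":0.15,"y":0.44,"z":0,"gripper":1}]'
python3 - <<'E'
from h import *
a,_=capture("top");b,_=capture("side")
o,th,W=bedpose();R=R2(th)
c=big(brown(a,(195,110,285,190)));q=cv2.boxPoints(cv2.minAreaRect(c));X=ray("top",q,.030)[:,:2];print(((X-o)@R*1000).round(1).tolist())
s=telemetry.read_state();print("tcp bed",((np.array(s["tcp_pos"][:2])-o)@R*1000).round(1))
cv2.imwrite("pics/c3.png",np.hstack([cv2.resize(a[95:230,175:345],(400,318)),cv2.resize(b[110:237,270:430],(400,318))]))
E
```

```text
tcp_pos: [0.5396, 0.1376, 0.1122]
orientation: [0.997, -0.082, 0.0, 0.0]
contact_force: [0.6, 0.3, 0.2]
tcp_pos: [0.5549, 0.0304, 0.1527]
tcp_pos: [0.5676, -0.0715, 0.1519]
time_s: 7.62
tcp_pos: [0.574, -0.1149, 0.1515]
orientation: [0.997, -0.083, 0.001, -0.0]
contact_force: [-0.4, 0.7, -0.4]
gripper_width: -0.0001
gripper_force: 0.0
[[-38.5, 123.0], [72.0, 128.9], [72.8, -13.9], [-38.0, -17.0]]
tcp bed [ -13.4 -187.6]
```

View pics/c3.png

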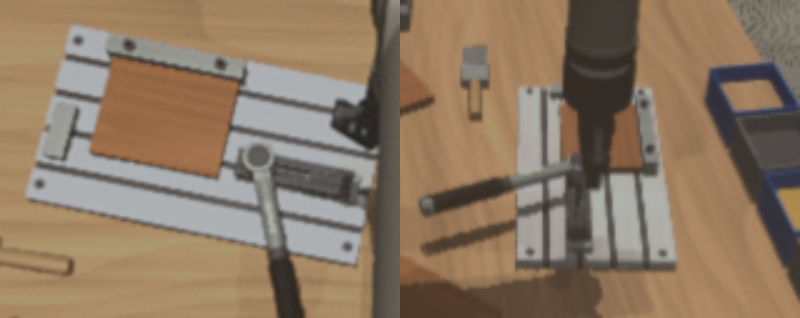

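The blank is flush along the fence and square: its corners are near bed x 72 and -38. Next I descend behind the strap heel.

```bash
python3 -m jog '[{"wx":0,"wy":0,"wz":0,"x":-0.08,"y":0.04,"z":0.2,"gripper":1},{"wx":0,"wy":0,"wz":0,"x":-0.08,"y":0.04,"z":0.6,"gripper":1},{"wx":0,"wy":0,"wz":0,"x":-0.08,"y":0.04,"z":0.8,"gripper":1}]'|egrep 'tcp'
python3 -m jog '[{"wx":0,"wy":0,"wz":0,"x":0,"y":0,"z":0.2,"gripper":1},{"wx":0,"wy":0,"wz":0,"x":0,"y":0,"z":0.36,"gripper":1},{"wx":0,"wy":0,"wz":0,"x":0,"y":0,"z":0.36,"gripper":1}]'|egrep 'tcp|contact'
python3 -m jog '[{"wx":0,"wy":0,"wz":0,"x":0,"y":-0.05,"z":0,"gripper":1},{"wx":0,"wy":0,"wz":0,"x":0,"y":-0.1,"z":0,"gripper":1},{"wx":0,"wy":0,"wz":0,"x":0,"y":-0.15,"z":0,"gripper":1},{"wx":0,"wy":0,"wz":0,"x":0,"y":-0.2,"z":0,"gripper":1},{"wx":0,"wy":0,"wz":0,"x":0,"y":-0.25,"z":0,"gripper":1}]'|egrep 'tcp|contact'
```

```text
tcp_pos: [0.5637, -0.1158, 0.0695]
tcp_pos: [0.5639, -0.1167, 0.0341]
contact_force: [0.0, 0.3, 1.1]
tcp_pos: [0.5691, -0.0928, 0.0354]
contact_force: [0.0, -0.0, 0.1]
```

```bash
python3 -m jog '[{"wx":0,"wy":0,"wz":0,"x":0,"y":-0.05,"z":0,"gripper":1},{"wx":0,"wy":0,"wz":0,"x":0,"y":-0.1,"z":0,"gripper":1},{"wx":0,"wy":0,"wz":0,"x":0,"y":-0.15,"z":0,"gripper":1}]'|egrep 'tcp|contact'
python3 -m jog '[{"wx":0,"wy":0,"wz":0,"x":0,"y":-0.04,"z":0,"gripper":1},{"wx":0,"wy":0,"wz":0,"x":0,"y":-0.08,"z":0,"gripper":1},{"wx":0,"wy":0,"wz":0,"x":0,"y":-0.12,"z":0,"gripper":1}]'|egrep 'tcp|contact'
python3 -m jog '[{"wx":0,"wy":0,"wz":0,"x":0,"y":-0.03,"z":0,"gripper":1},{"wx":0,"wy":0,"wz":0,"x":0,"y":-0.06,"z":0,"gripper":1}]'|egrep 'tcp|contact'
```

```text
tcp_pos: [0.5714, -0.0789, 0.0353]
contact_force: [-1.1, -2.5, 0.7]
tcp_pos: [0.5735, -0.0664, 0.0353]
contact_force: [-0.3, -2.3, 1.8]
tcp_pos: [0.5745, -0.0604, 0.0353]
contact_force: [0.4, -2.5, 0.4]
```

```bash
python3 -m jog '[{"wx":0,"wy":0,"wz":0,"x":0,"y":-0.03,"z":0,"gripper":1},{"wx":0,"wy":0,"wz":0,"x":0,"y":-0.05,"z":0,"gripper":1}]'|egrep 'tcp|contact'
python3 -m jog '[{"wx":0,"wy":0,"wz":0,"x":0,"y":-0.02,"z":0,"gripper":1},{"wx":0,"wy":0,"wz":0,"x":0,"y":-0.04,"z":0,"gripper":1}]'|egrep 'tcp|contact'
```

```text
tcp_pos: [0.575, -0.057, 0.0353]
contact_force: [-1.3, -5.1, 1.1]
tcp_pos: [0.575, -0.0568, 0.0352]
contact_force: [-2.3, -9.1, 1.1]
```

```bash
python3 -m jog '[{"wx":0,"wy":0,"wz":0,"x":0,"y":0.2,"z":0,"gripper":1},{"wx":0,"wy":0,"wz":0,"x":0,"y":0.2,"z":-0.5,"gripper":1},{"wx":0,"wy":0,"wz":0,"x":0,"y":0.2,"z":-1,"gripper":1}]'|egrep 'tcp|contact'
python3 -m jog '[{"wx":0,"wy":0,"wz":0,"x":-0.5,"y":0,"z":0,"gripper":1},{"wx":0,"wy":0,"wz":0,"x":-1,"y":0.1,"z":0,"gripper":1},{"wx":0,"wy":0,"wz":0,"x":-1,"y":0.1,"z":0,"gripper":1}]'|egrep 'tcp|contact'
python3 - <<'E'
from h import *
a,_=capture("top");b,_=capture("side")
cv2.imwrite("pics/top4.png",a);cv2.imwrite("pics/side4.png",b)
cv2.imwrite("pics/c4.png",np.hstack([cv2.resize(a[110:270,200:360],(400,400)),cv2.resize(b[110:270,250:410],(400,400))]))
E
```

```text
tcp_pos: [0.5719, -0.0706, 0.1356]
contact_force: [1.4, -0.4, -0.0]
tcp_pos: [0.4665, -0.064, 0.1338]
contact_force: [0.4, 0.3, 0.0]
```

View pics/c4.png

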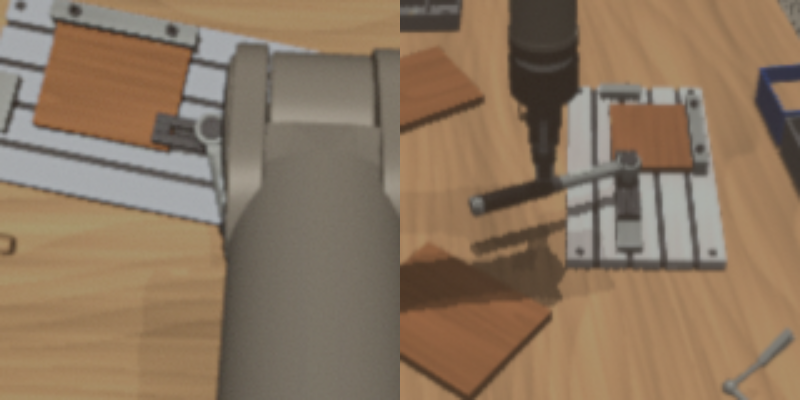

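The strap tip now covers the blank's right edge, at left-panel (160,130). The wrench has not moved.

```bash
python3 -m jog '[{"wx":0,"wy":0,"wz":0,"x":-0.15,"y":0,"z":0.4,"gripper":1},{"wx":0,"wy":0,"wz":0,"x":-0.15,"y":0,"z":0.82,"gripper":1},{"wx":0,"wy":0,"wz":0,"x":-0.15,"y":0,"z":0.82,"gripper":1}]'|egrep 'tcp|contact'
cat > arc.py <<'E'
from h import *
s=telemetry.read_state();T=np.array(s["tcp_pos"][:2]);q=s["orientation"];yaw=2*np.arctan2(q[1],q[0])
o,th,W=bedpose();N=o+R2(th)@np.array([-.021,-.06]);d=.0125+.010
tx=np.array([np.cos(yaw),np.sin(yaw)]);ty=np.array([np.sin(yaw),-np.cos(yaw)])
for f in range(-15,45,3):
    a=np.radians(f);P=N+.15*np.array([-np.cos(a),np.sin(a)])-d*np.array([np.sin(a),np.cos(a)]);D=P-T
    print(f,"xy",P.round(4),"tool x %.3f y %.3f"%(D@tx*10,D@ty*10))
print(s["time_s"],T)
E
python3 arc.py
```

```text
tcp_pos: [0.456, -0.0616, 0.051]
contact_force: [1.2, 0.2, -0.5]
-15 xy [ 0.4485 -0.0467] tool x -0.099 y -0.135
-12 xy [ 0.4455 -0.0393] tool x -0.141 y -0.203
-9 xy [ 0.4429 -0.0318] tool x -0.179 y -0.273
-6 xy [ 0.4407 -0.0242] tool x -0.213 y -0.345
-3 xy [ 0.4389 -0.0164] tool x -0.243 y -0.418
0 xy [ 0.4375 -0.0086] tool x -0.270 y -0.493
3 xy [ 0.4366 -0.0007] tool x -0.292 y -0.569
6 xy [0.436  0.0072] tool x -0.311 y -0.646
9 xy [0.4359 0.0151] tool x -0.325 y -0.724
12 xy [0.4361 0.0231] tool x -0.335 y -0.803
15 xy [0.4368 0.031 ] tool x -0.341 y -0.882
18 xy [0.4379 0.0388] tool x -0.343 y -0.962
21 xy [0.4394 0.0466] tool x -0.341 y -1.041
24 xy [0.4413 0.0543] tool x -0.335 y -1.120
27 xy [0.4437 0.0619] tool x -0.325 y -1.199
30 xy [0.4464 0.0694] tool x -0.310 y -1.277
33 xy [0.4495 0.0767] tool x -0.292 y -1.354
36 xy [0.453  0.0839] tool x -0.269 y -1.430
39 xy [0.4568 0.0908] tool x -0.242 y -1.505
42 xy [0.461  0.0975] tool x -0.212 y -1.578
11.825 [ 0.45604748 -0.06164282]
```

```bash
python3 -m jog '[{"wx":0,"wy":0,"wz":0,"x":-0.1,"y":-0.06,"z":0,"gripper":1},{"wx":0,"wy":0,"wz":0,"x":-0.12,"y":-0.12,"z":0,"gripper":1},{"wx":0,"wy":0,"wz":0,"x":-0.14,"y":-0.17,"z":0,"gripper":1},{"wx":0,"wy":0,"wz":0,"x":-0.15,"y":-0.22,"z":0,"gripper":1}]'|egrep 'tcp|contact'
python3 -m jog '[{"wx":0,"wy":0,"wz":0,"x":-0.03,"y":-0.05,"z":0,"gripper":1},{"wx":0,"wy":0,"wz":0,"x":-0.05,"y":-0.1,"z":0,"gripper":1}]'|egrep 'tcp|contact'
python3 -m jog '[{"wx":0,"wy":0,"wz":0,"x":-0.02,"y":-0.05,"z":0,"gripper":1},{"wx":0,"wy":0,"wz":0,"x":-0.04,"y":-0.1,"z":0,"gripper":1}]'|egrep 'tcp|contact'
python3 arc.py|tail -1
```

```text
tcp_pos: [0.4477, -0.0421, 0.0545]
contact_force: [-0.8, -8.7, 1.3]
tcp_pos: [0.4448, -0.032, 0.0546]
contact_force: [1.0, -9.6, 0.5]
tcp_pos: [0.4428, -0.0217, 0.0546]
contact_force: [0.9, -9.8, 0.4]
12.825 [ 0.44278041 -0.02168136]
```

```bash
python3 -m jog '[{"wx":0,"wy":0,"wz":0,"x":-0.02,"y":-0.05,"z":0,"gripper":1},{"wx":0,"wy":0,"wz":0,"x":-0.04,"y":-0.1,"z":0,"gripper":1}]'|egrep 'tcp|contact'
python3 -m jog '[{"wx":0,"wy":0,"wz":0,"x":-0.01,"y":-0.04,"z":0,"gripper":1},{"wx":0,"wy":0,"wz":0,"x":-0.02,"y":-0.08,"z":0,"gripper":1}]'|egrep 'tcp|contact'
```

```text
tcp_pos: [0.4415, -0.0112, 0.0548]
contact_force: [3.2, -9.6, 0.6]
tcp_pos: [0.441, -0.0033, 0.0548]
contact_force: [3.6, -10.4, 1.2]
```

```bash
python3 -m jog '[{"wx":0,"wy":0,"wz":0,"x":-0.01,"y":-0.03,"z":0,"gripper":1},{"wx":0,"wy":0,"wz":0,"x":-0.02,"y":-0.06,"z":0,"gripper":1}]'|egrep 'tcp|contact'
```

```text
tcp_pos: [0.4409, 0.0027, 0.0551]
contact_force: [4.4, -10.6, -0.4]
```

```bash
python3 -m jog '[{"wx":0,"wy":0,"wz":0,"x":-0.01,"y":-0.03,"z":0,"gripper":1},{"wx":0,"wy":0,"wz":0,"x":-0.02,"y":-0.06,"z":0,"gripper":1}]'|egrep 'tcp|contact'
python3 -m jog '[{"wx":0,"wy":0,"wz":0,"x":0,"y":-0.04,"z":0,"gripper":1}]'|egrep 'tcp|contact'
python3 -m jog '[{"wx":0,"wy":0,"wz":0,"x":0,"y":-0.04,"z":0,"gripper":1}]'|egrep 'tcp|contact'
```

```text
tcp_pos: [0.4409, 0.0087, 0.0553]
contact_force: [5.2, -11.3, -0.3]
tcp_pos: [0.4408, 0.0124, 0.0551]
contact_force: [4.2, -10.9, -1.3]
tcp_pos: [0.4408, 0.0162, 0.0549]
contact_force: [3.5, -12.0, -0.6]
```

```bash
python3 -m jog '[{"wx":0,"wy":0,"wz":0,"x":0,"y":-0.04,"z":0,"gripper":1}]'|egrep 'tcp|contact'
python3 -m jog '[{"wx":0,"wy":0,"wz":0,"x":0,"y":-0.04,"z":0,"gripper":1}]'|egrep 'tcp|contact'
```

```text
tcp_pos: [0.4412, 0.0198, 0.0548]
contact_force: [4.3, -12.3, 0.4]
tcp_pos: [0.4416, 0.0235, 0.0546]
contact_force: [2.7, -12.2, -0.0]
```

```bash
python3 -m jog '[{"wx":0,"wy":0,"wz":0,"x":0,"y":-0.04,"z":0,"gripper":1}]'|egrep 'tcp|contact'
python3 -m jog '[{"wx":0,"wy":0,"wz":0,"x":0,"y":-0.04,"z":0,"gripper":1}]'|egrep 'tcp|contact'
```

```text
tcp_pos: [0.4421, 0.0271, 0.0546]
contact_force: [3.2, -12.8, 0.2]
tcp_pos: [0.4427, 0.0311, 0.0546]
contact_force: [3.7, -11.8, -0.1]
```

```bash
python3 -m jog '[{"wx":0,"wy":0,"wz":0,"x":0,"y":-0.03,"z":0,"gripper":1}]'|egrep 'tcp|contact'
python3 -m jog '[{"wx":0,"wy":0,"wz":0,"x":0,"y":-0.03,"z":0,"gripper":1}]'|egrep 'tcp|contact'
```

```text
tcp_pos: [0.4433, 0.0346, 0.0546]
contact_force: [3.7, -11.3, 0.6]
tcp_pos: [0.444, 0.0378, 0.0546]
contact_force: [4.6, -11.1, -0.1]
```

```bash
python3 -m jog '[{"wx":0,"wy":0,"wz":0,"x":0.01,"y":-0.03,"z":0,"gripper":1},{"wx":0,"wy":0,"wz":0,"x":0.01,"y":-0.03,"z":0,"gripper":1}]'|egrep 'tcp|contact'
```

```text
tcp_pos: [0.4448, 0.0419, 0.0545]
contact_force: [2.4, -8.3, 0.7]
```

The push force peaked near 12.8 N and has fallen to 8.3 N over about 14 mm, so the wrench has clicked. I stop here, back off and look.

```bash
python3 -m jog '[{"wx":0,"wy":0,"wz":0,"x":-0.01,"y":0.06,"z":0,"gripper":1},{"wx":0,"wy":0,"wz":0,"x":-0.02,"y":0.12,"z":0,"gripper":1},{"wx":0,"wy":0,"wz":0,"x":-0.02,"y":0.25,"z":0,"gripper":1},{"wx":0,"wy":0,"wz":0,"x":-0.02,"y":0.5,"z":0,"gripper":1},{"wx":0,"wy":0,"wz":0,"x":-0.02,"y":0.8,"z":0,"gripper":1},{"wx":0,"wy":0,"wz":0,"x":-0.02,"y":0.9,"z":-0.5,"gripper":1},{"wx":0,"wy":0,"wz":0,"x":-0.02,"y":1,"z":-1,"gripper":1}]'|egrep 'tcp|contact'
python3 -m jog '[{"wx":0,"wy":0,"wz":0,"x":0,"y":0.5,"z":-0.4,"gripper":1},{"wx":0,"wy":0,"wz":0,"x":0,"y":1,"z":-0.8,"gripper":1},{"wx":0,"wy":0,"wz":0,"x":0,"y":1,"z":-0.8,"gripper":1}]'|egrep 'tcp|contact'
python3 -m jog '[{"wx":0,"wy":0,"wz":0,"x":0,"y":0.5,"z":0,"gripper":1},{"wx":0,"wy":0,"wz":0,"x":0,"y":1,"z":0,"gripper":1},{"wx":0,"wy":0,"wz":0,"x":0,"y":1,"z":0,"gripper":1}]'
python3 - <<'E'
from h import *
a,_=capture("top");b,_=capture("side")
o,th,W=bedpose();R=R2(th)
c=big(brown(a,(195,110,285,190)));q=cv2.boxPoints(cv2.minAreaRect(c));X=ray("top",q,.030)[:,:2];print(((X-o)@R*1000).round(1).tolist())
cv2.imwrite("pics/top5.png",a);cv2.imwrite("pics/side5.png",b)
cv2.imwrite("pics/c5.png",np.hstack([cv2.resize(a[90:270,150:350],(500,450),interpolation=2),cv2.resize(b[110:270,300:400],(281,450))]))
E
```

```text
tcp_pos: [0.4231, -0.0514, 0.1545]
contact_force: [0.5, -0.2, 0.5]
tcp_pos: [0.4085, -0.1548, 0.2368]
contact_force: [0.4, 0.8, -0.6]
time_s: 16.7
tcp_pos: [0.3894, -0.2519, 0.2325]
orientation: [0.996, -0.086, -0.001, 0.0]
contact_force: [-0.2, -0.2, -0.0]
gripper_width: 0.0002
gripper_force: 0.0
[[-38.5, 121.5], [72.0, 127.4], [72.8, -13.9], [-38.0, -17.0]]
```

View pics/c5.png

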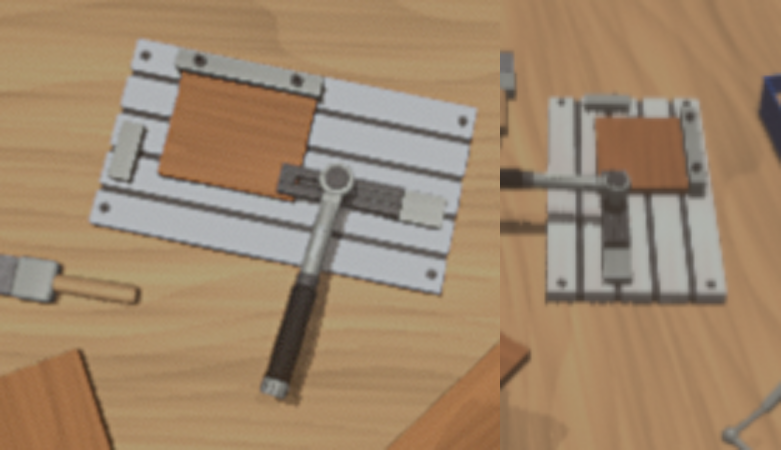

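Run:
```python
from h import *
o,th,W=bedpose();N=o+R2(th)@np.array([-.021,-.06])
for n,px in(("start",(175+508/4,95+535/3.5)),("now",(150+273/2.5,90+388/2.5))):
    D=ray("top",[px],.071)[0,:2]-N;print(n,np.linalg.norm(D).round(3),np.degrees(np.arctan2(D[1],-D[0])).round(1))
```

```text
start 0.208 -13.4
now 0.206 14.3
```

The handle sprung back to 14.3°. That is 0.48 rad of nut turn from the start, and the handle was at about 19.5° at full push. This matches a real click, with the nut held. The blank is still flush and the strap tip is over it.

```bash
python3 -c "
from plant import order
print(order.hand_in())"
```

```text
the job is handed in; nothing more can be done
None
```

The job is handed in, with no verdict returned: the blank is flush on the fence, the strap is at its stop with its tip over the blank, and the wrench was pushed until it clicked, then let go on the nut.

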